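# Lift the boiled egg out of the egg cooker

## Task

The egg is done: take the clear lid off the egg cooker and set it down upright on the round cork trivet. Then take the egg tray by the grip of its wire handle and, while it still sits down in the cooker, turn it a full quarter turn anticlockwise (seen from above) so that its two lugs come out from under the hold-down tabs, and lift it straight up about 10 cm. Keep the tray level and the loose egg in the middle of it all the while, leave the timer, salt shaker and mug where they are, and finish while still holding the tray, steady in the air above the cooker.

Things in the scene. Friction and masses are not known exactly. Their poses are not given: they have to be found in the camera images.
- cooker: Round white egg cooker, fixed, 176 mm across; origin under its centre on the worktop, z up, black dial on its -x side. Shoulder 60 mm up (the lid's rim rests there) round a steel collar, 154 mm across, top 67 mm up. Dial 12 mm proud. Wall cabinets hang over the back of the worktop (underside 0.56 m up, handles from 0.54 m ahead of the robot): keep the wrist in front of them.
- cooker_well (a point): Centre of the heating plate, the floor of the collar's well (139 mm across), 37 mm above the cooker's origin. Two steel hold-down tabs reach 9 mm inward from the collar, 61 to 67 mm above the worktop, from -25 to +52 and from 155 to 232 degrees (anticlockwise from the cooker's x axis); elsewhere the collar is open.
- tray: Loose dished aluminium tray, 114 mm across, 22 mm deep, about 0.24 kg, standing on the heating plate; origin under its centre, z up. 30-degree-wide lugs on its +x and -x sides (132 mm over both, 14 to 20 mm up) are under the tabs at the start, x axis along the cooker's within 0.08 rad. Play: 4 mm up, 3 mm sideways.
- tray_grip (a point): Centre of the black moulded grip on top of the tray's bail, on the tray's axis 95 mm above its origin; the grip is 44 mm long (along the tray's x), 13 mm thick (along y), 20 mm high. Below it the space down to the egg (about 35 mm) is free.
- tray_bowl (a point): Middle of the tray's inner floor, on its axis, 6 mm above its origin; round it the floor slopes up at 8 degrees, beyond 25 mm at 22 degrees. Turned anticlockwise from above, the tray is free to lift beyond about 1.2 rad from the cooker's x axis and meets a stop at about 1.5 rad. No spring; only friction resists.
- egg_center (a point): Centre of the loose brown hen's egg, 56 mm long, 43 mm thick, 58 g, lying on its side in the middle of the tray.
- lid: Loose clear plastic dome lid, 165 mm across, 112 mm high without its knob, 0.2 kg; origin at the centre of its open rim, z up. It stands over the tray on the cooker's shoulder; its inside clears the collar by 2 mm all round and covers the tray's bail, so its rim must be raised above 145 mm over the worktop before it is moved sideways.
- lid_knob (a point): Centre of the lid's round black knob, 128 mm above the lid's rim; knob 32 mm across at its widest, 27 mm high, 22 mm across at the neck below, top 11 mm above this point.
- trivet: Round cork trivet, fixed, 175 mm across, 9 mm thick; origin under its centre on the worktop.
- timer: Bystander: round kitchen timer, 62 mm across, 53 mm high; origin under its centre.
- salt: Bystander: salt shaker, 44 mm across, 90 mm high; origin under its centre.
- mug: Bystander: mug, 83 x 115 mm, 90 mm high; origin under its middle.
Not all that is in view belongs to the job. Of the things like the trivet, leave any that is red or yellow; of the rest the larger one is meant.

How it is judged:
By the outcome, as a careful person would: the job done as asked, in the order asked, and still so for the second after the job is handed in, while the arm keeps its last pose, push and grip.
It also fails if it takes over 64 s, if anything falls off the work surface, if the arm or the gripper's body presses on something with over 40 N, if the wrist force passes 120 N, or if a joint passes its speed limit or range.

## Robot

A 6-joint arm with a two-finger parallel gripper is mounted at the origin on a cart in front of the work surface, level with it; the furniture and walls round the work are solid. World frame = base frame: x ahead of the robot, y to its left, z up, the work surface at z = 0. Lengths are in m, angles in rad, forces in N, time in s.
With the tool pointing down it reaches from about 0.3 to 0.875 m from the base axis. Payload 6.4 kg.
Tool frame: the origin (TCP) lies midway between the tips of the shut fingers; the grasp point (between the pads) lies 19 mm behind it (ctrl.hold_point_z is the distance from the TCP to the grasp point, in m); z points along the fingers, y is the line along which they close (so a half turn about z gives the same grasp; the last joint's range is limited). The gripper opens to 85 mm and grips with 20 to 120 N. Pads are 22 mm wide; open, the fingers measure 114 mm over their backs; the gripper's body (76 mm by 85 mm) begins 54 mm behind the grasp point. The pads swing forward as they close: fully open they stand 13 mm farther back than shut.
Start: joints at [-1.473, 0.181, 1.607, -0, 1.354, -0.206], TCP at [0.172, -0.549, 0.231] pointing down, gripper open.
Joint ranges: [-2.99, 2.99], [-0.89, 2.07], [0.3, 2.58], [-1.14, 4.28], [0, 2.63], [-3.12, 3.12]. Speed limits (rad/s): [2.57, 2.57, 3.01, 3.14, 3.14, 3.14].

## Interface

Orientations are given as a unit quaternion [w, x, y, z].
In Python, from bench import ctrl gives the robot as it stands.
- The arm moves only by the tool carry_out, never from a script. Its argument "plan" is text: rows parted by semicolons, each of 6 numbers parted by spaces: the shift along the tool's x, y, z as a fraction of full scale, then the turn, a rotation vector about the tool's x, y, z as a fraction of full scale. A call has exactly 8 rows; each row shifts and turns the commanded pose from where the row before left it, along the tool's axes as they then stand; what a row does not reach is not made up. Full scale, the value 1, is 40 mm for a shift and 0.1 rad for a turn. A row lasts 1/12 s, in which the tool goes at most 41.7 mm and 7.16 degrees, less where a joint would pass 70% of its speed; a pose out of reach is approached as far as the arm can. A call with a number of a shift or a turn outside -1 to 1 is refused whole. A call with a gripper value outside its range is refused whole. "claw" is the gripper's target within -1 to 1 (shut at 1, half-way at 0, fully open at -1), set as the call begins (left out, the last holds). The fingers move at their own pace and stop on an object; the grip force is fixed at half the most. Time passes only in rows, so rows that do not move let the fingers close, or fill a call up. It gives the time, the measured TCP pose, the force, the opening and the grip force at its end, in the units of the state.
- ctrl.get_obs(): the state, without advancing time (a new reading comes with each control period).
- ctrl.camera(name): name is "scene" or "top" or "wrist"; returns a dict with "pixels" (480x640x3 uint8, red, green, blue), "mtx" (3x3 intrinsics, pixels), "R" (3x3) and "t" (3): a world point X has camera coordinates R X + t. Camera axes: x right, y down, z forward; pixel columns grow to the right and rows downward; lengths in m; the calibration is good to about 2 mm. A picture is of the moment at which its call begins. There is no depth.
- ctrl.hand_in(): hands the job in; it is judged then, once.
The state is a dict: "time_s": time; "q": joint angles; "dq": joint speeds; "joint_efforts": joint torques, N m; "eef_pos": TCP position; "eef_rot": TCP orientation; "wrist_force": force on the tool from outside, world axes, zero at the start; "torque": the same for the moment, N m; "opening": opening from 0.0 (shut) to 1.0 (fully open); "grasp_force": force on a finger pad.
Only numpy, scipy, OpenCV 4.12 (cv2) and the standard library are available. Lean on these libraries where they do the work, as an engineer would, in place of code of your own. Each camera call takes 0.05 s, during which the arm holds its last target. There are 200 camera calls.

## Working session

There is one attempt and no reset: what is moved stays moved. The work goes in short steps, Python scripts to look and compute and a tool call to move; the robot and the scene stay as the last step left them, time stands still between calls to the robot, and variables do not carry over. Pictures are saved under pics/ and viewed, at most 10 in all, crops included, and the job is handed in when it is done.

Besides the shell and the picture viewer there is one more tool, called after "Request:" as name(argument=value, ...) on one line, values as JSON. carry_out: Moves the arm, as the interface text tells. Shift numbers are shares of 40 mm and turn numbers shares of 0.1 rad, none past 1 either way. Its arguments: {"type":"object","properties":{"plan":{"type":"string"},"claw":{"type":"number"}},"required":["plan"]}

```bash
mkdir -p pics
python3 - <<'E'
from bench import ctrl
import cv2,numpy as np
for n in ("scene","top"):
    c=ctrl.camera(n); cv2.imwrite(f"pics/{n}0.png",c["pixels"][:,:,::-1]); np.savez(f"pics/{n}0.npz",**c)
    print(n,-c["R"].T@c["t"],c["mtx"].tolist())
o=ctrl.get_obs();print(o)
E
```

```text
scene [0.08244367 1.13120462 1.34030592] [[616.0935276022643, 0.0, 321.8132327587466], [0.0, 616.0935276022643, 240.33814910103337], [0.0, 0.0, 1.0]]
top [-0.62810416 -0.31146667  1.61118195] [[600.7108107391548, 0.0, 325.18209907101743], [0.0, 600.7108107391548, 235.45016764531573], [0.0, 0.0, 1.0]]
{'time_s': 0.1, 'q': array([-1.47333260e+00,  1.81465238e-01,  1.60789988e+00, -5.53465686e-05,
        1.35379715e+00, -2.06262614e-01]), 'dq': array([-0.00113658, -0.0028119 , -0.00274182, -0.00148933,  0.00044387,
       -0.00027683]), 'joint_efforts': array([-4.31610333e-04, -4.45878160e+01, -3.52238488e+01, -2.68603217e-04,
        4.13137372e-03,  1.67235175e-06]), 'eef_pos': array([ 0.17194111, -0.54817207,  0.23047902]), 'eef_rot': array([-7.85113551e-04,  9.88489724e-01,  1.51285984e-01,  1.56922889e-05]), 'wrist_force': array([-0.22570116,  0.16318781, -0.57380257]), 'torque': array([-0.00835542, -0.01824635, -0.00887615]), 'grasp_force': 0.0, 'opening': 0.9939093395151342}
```

View pics/scene0.png

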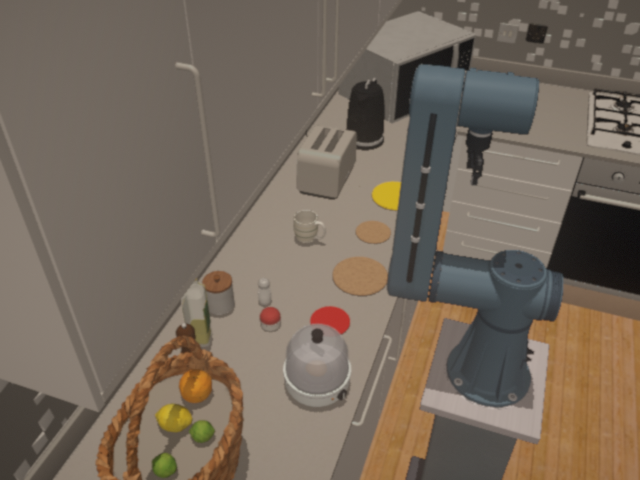

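View pics/top0.png

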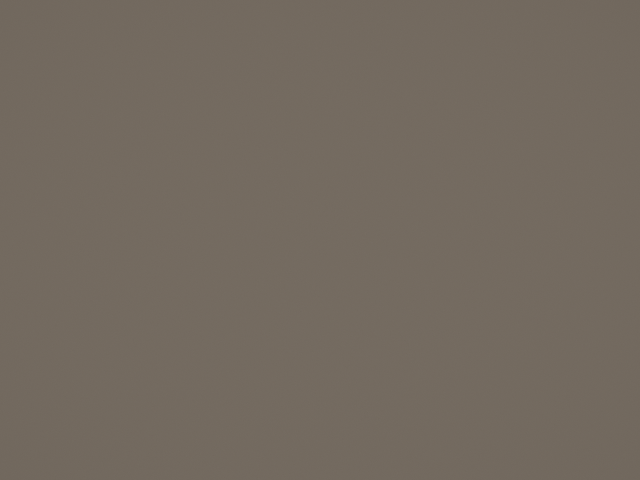

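The top camera is blocked: it shows only a blank panel. In the scene view the cooker is at about (317,370), with its knob at (317,336). The trivet-like discs are red (330,321), large cork (360,276), small cork (373,232) and yellow (392,195). The large cork at (360,276) fits, because it is neither red nor yellow and is the larger of the other two. I'll confirm it in a crop and measure.

```bash
cat > h.py <<'E'
import numpy as np,cv2
def ray(c,u,v,z):
    K,R,t=c["mtx"],c["R"],c["t"]; o=-R.T@t; d=R.T@np.linalg.solve(K,[u,v,1]); return o+d*(z-o[2])/d[2]
def proj(c,X):
    p=c["mtx"]@(c["R"]@np.asarray(X,float)+c["t"]); return p[:2]/p[2]
def blobs(m,amin=60):
    n,l,s,ce=cv2.connectedComponentsWithStats(m.astype(np.uint8)); return [(s[i],ce[i]) for i in range(1,n) if s[i,4]>amin]
E
python3 - <<'E'
import numpy as np,cv2
from h import *
c=dict(np.load("pics/scene0.npz")); im=c["pixels"]; hsv=cv2.cvtColor(im,cv2.COLOR_RGB2HSV)
m=(hsv[...,0]<20)&(hsv[...,1]>75)&(hsv[...,2]>130)
m[:, :300]=0; m[:, 392:]=0;m[:200]=0;m[305:]=0
for s,ce in blobs(m):
    l,t,w,h,a=s; mm=np.zeros_like(m);mm[t:t+h,l:l+w]=m[t:t+h,l:l+w]
    P=np.array([ray(c,u,v,.009) for v,u in np.argwhere(mm)]); print("cork",s,P.mean(0),P.min(0),P.max(0),np.ptp(P,axis=0))
k=(hsv[...,2]<60); k[:322]=0;k[410:]=0;k[:,:295]=0;k[:,360:]=0
for s,ce in blobs(k,10): print("dark",s,ce,ray(c,*ce,.188),ray(c,*ce,.03))
cr=cv2.resize(im[190:420,250:430],None,fx=3.2,fy=2.6*3.2/2.6)[:600]
cr=cv2.resize(im[220:420,250:430],None,fx=3,fy=3); cv2.imwrite("pics/crop0.png",cr[:,:,::-1])
E
```

```text
cork [356 221  35  23 643] [ 0.44860721 -0.45181297  0.009     ] [ 0.39002032 -0.51436962  0.009     ] [ 0.50849706 -0.39185344  0.009     ] [0.11847673 0.12251618 0.        ]
cork [ 333  257   55   38 1687] [ 0.42881302 -0.23094688  0.009     ] [ 0.34403993 -0.32031613  0.009     ] [ 0.51511838 -0.14544888  0.009     ] [0.17107845 0.17486725 0.        ]
dark [314 337   7   5  24] [317.04166667 338.91666667] [0.41486528 0.20218263 0.188     ] [0.46044572 0.07479851 0.03      ]
dark [339 393   3   6  14] [340.21428571 395.78571429] [0.31040882 0.3396209  0.188     ] [0.34166657 0.23108181 0.03      ]
```

View pics/crop0.png

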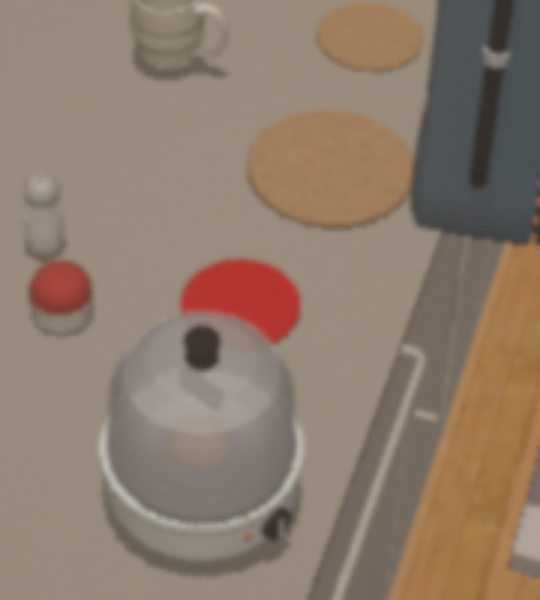

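The crop confirms it: the larger plain cork disc is at (360,276) in the full frame, with the small cork one behind it and the red one beside the cooker. The trivet centre is about (0.429,-0.232). I'll lift and turn first, then cross over to the cooker.

Request:
carry_out(plan="0 0 -0.25 0 0 0.93; 0 0 -0.25 0 0 0.93; 0 0 -0.25 0 0 0.93; 0 0 -0.25 0 0 0.93; 0 0 -0.25 0 0 0.93; 0 0 -0.25 0 0 0.93; 0 0 -0.25 0 0 0.93; 0 0 -0.25 0 0 0.93", claw=-1)

```text
time_s: 0.77
eef_pos: [0.172, -0.5484, 0.3112]
eef_rot: [-0.0, 0.975, -0.221, -0.0]
wrist_force: [0.2, 0.0, -1.0]
opening: 0.998
grasp_force: 0.0
```

Request:
carry_out(plan="-0.13 -0.97 0 0 0 0; -0.13 -0.97 0 0 0 0; -0.13 -0.97 0 0 0 0; -0.13 -0.97 0 0 0 0; -0.13 -0.97 0 0 0 0; -0.13 -0.97 0 0 0 0; -0.13 -0.97 0 0 0 0; -0.13 -0.97 0 0 0 0")

```text
time_s: 1.43
eef_pos: [0.2666, -0.2482, 0.3109]
eef_rot: [-0.0, 0.976, -0.219, -0.0]
wrist_force: [1.2, 0.2, 0.4]
opening: 0.997
grasp_force: 0.0
```

Request:
carry_out(plan="-0.13 -0.97 0 0 0 0; -0.13 -0.97 0 0 0 0; -0.13 -0.97 0 0 0 0; -0.13 -0.97 0 0 0 0; -0.13 -0.97 0 0 0 0; -0.13 -0.97 0 0 0 0; -0.13 -0.97 0 0 0 0; 0 0 0 0 0 0")

```text
time_s: 2.1
eef_pos: [0.3498, 0.0181, 0.3112]
eef_rot: [-0.002, 0.977, -0.213, 0.0]
wrist_force: [-0.9, 0.2, -0.7]
opening: 0.999
grasp_force: 0.0
```

Run:
```python
from bench import ctrl
import cv2,numpy as np
from h import *
s=dict(np.load("pics/scene0.npz")); print(ray(s,317,335.7,.186))
n="wrist";c=ctrl.camera(n); cv2.imwrite(f"pics/{n}1.png",c["pixels"][:,:,::-1]); np.savez(f"pics/{n}1.npz",**c)
print(n,-c["R"].T@c["t"],c["R"][2]);o=ctrl.get_obs();print(o["q"],o["eef_pos"],o["eef_rot"],ctrl.hold_point_z,proj(c,[.414,.2,.188]))
```

```text
[0.41901137 0.1909744  0.186     ]
wrist [ 0.42279097 -0.01559711  0.45325422] [-0.28128436  0.13234089 -0.95045515]
[-3.01134600e-01 -4.38296205e-01  1.99886157e+00  7.05442825e-04
  1.58161913e+00  1.69994217e+00] [0.34938154 0.01507539 0.31104796] [-3.76814570e-04  9.76947158e-01 -2.13480768e-01 -2.64532588e-04] 0.0187 [ 88.52217608 247.88544576]
```

View pics/wrist1.png

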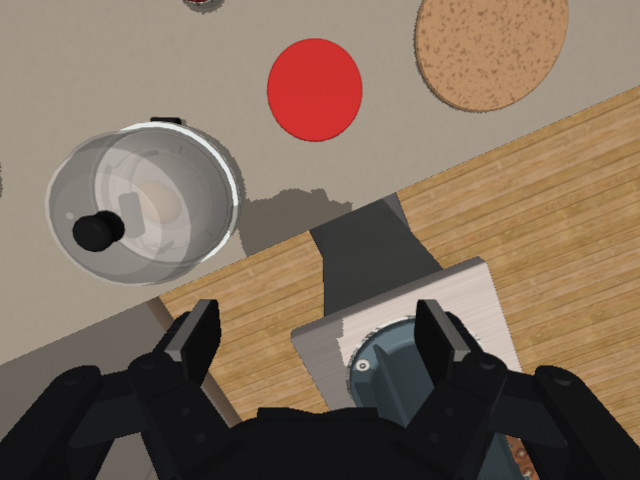

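The wrist view shows the knob at (97,231), the lid over the cooker, and a black block at about (165,121) on the far side of the cooker, opposite the dial seen in the scene view. I'll work out the knob position and the block's bearing.

Run:
```python
from h import *
c=dict(np.load("pics/wrist1.npz")); s=dict(np.load("pics/scene0.npz")); im=c["pixels"]; g=im.max(2)
k=g<50; k[260:]=0; k[:110]=0; k[:,240:]=0
for st,ce in blobs(k,20): print(st,ce,ray(c,*ce,.188),ray(c,*ce,.03))
# knob by two-view rays
def line(c,u,v):
    o=-c["R"].T@c["t"]; d=c["R"].T@np.linalg.solve(c["mtx"],[u,v,1]); return o,d/np.linalg.norm(d)
A=np.zeros((3,3));b=np.zeros(3)
for q in ((c,95,231.5),(s,317,335.2)):
    o,d=line(*q);M=np.eye(3)-np.outer(d,d);A+=M;b+=M@o
print("two-view knob",np.linalg.solve(A,b))
for u,v in((95,231),(97,232)):print(ray(c,u,v,.188),ray(c,u,v,.192))
```

```text
[151 118  30   6 113] [167.2920354  119.61061947] [0.47308536 0.08489252 0.188     ] [0.50304347 0.14474968 0.03      ]
[  73  211   51   41 1534] [ 97.9863103  230.65384615] [0.42317638 0.18370784 0.188     ] [0.42340595 0.30242484 0.03      ]
two-view knob [0.42182127 0.1884524  0.1846081 ]
[0.4239534  0.18613062 0.188     ] [0.42393587 0.18308859 0.192     ]
[0.4225553  0.18514668 0.188     ] [0.42255886 0.18211948 0.192     ]
```

Request:
carry_out(plan="-0.03 -0.94 0 0 0 0; -0.03 -0.94 0 0 0 0; -0.03 -0.94 0 0 0 0; -0.03 -0.93 0 0 0 0; 0 -0.93 0 0 0 0; 0 0 0.5 0 0 0.5; 0 0 0.5 0 0 0; 0 0 0 0 0 0")

```text
time_s: 2.82
eef_pos: [0.423, 0.1812, 0.2669]
eef_rot: [0.002, 0.97, -0.243, -0.004]
wrist_force: [-1.6, 0.2, -0.1]
opening: 0.999
grasp_force: 0.0
```

Run:
```python
from bench import ctrl
from h import *
n="wrist";c=ctrl.camera(n); cv2.imwrite(f"pics/{n}2.png",c["pixels"][:,:,::-1]); np.savez(f"pics/{n}2.npz",**c)
o=ctrl.get_obs();print(o["q"],o["eef_pos"],o["eef_rot"],proj(c,[.422,.187,.188]))
k=c["pixels"].max(2)<50
for st,ce in blobs(k,200): print(st,ce,ray(c,*ce,.188))
```

```text
[ 1.45749360e-01 -1.11579455e-01  1.83143050e+00 -3.86233318e-04
  1.42729204e+00  2.20795908e+00] [0.42372068 0.18113723 0.26902301] [ 0.00123544  0.96996876 -0.24321361 -0.00249239] [310.41054347 251.03166011]
[ 289  223   44   50 1671] [310.84799521 248.09814482] [0.4237768  0.18568923 0.188     ]
[    0   257   640   223 57924] [319.43425868 421.28680685] [0.2836108  0.25346725 0.188     ]
[569 330  71  85 959] [600.62669447 370.02189781] [0.22354049 0.03176375 0.188     ]
[610 343  30  40 593] [626.23440135 360.59359191] [0.22301399 0.01177572 0.188     ]
```

View pics/wrist2.png

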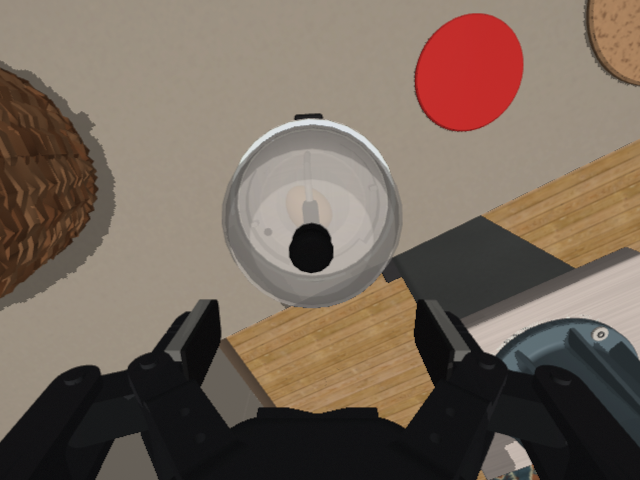

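The knob is centred at (311,248), between the open fingers and about 4 mm off their midline. I'll correct that, go down and close.

Request:
carry_out(plan="-0.09 -0.11 0.3 0 0 0; 0 0 0.5 0 0 0; 0 0 0.5 0 0 0; 0 0 0.5 0 0 0; 0 0 0.4 0 0 0; 0 0 0.3 0 0 0; 0 0 0 0 0 0; 0 0 0 0 0 0")

```text
time_s: 3.53
eef_pos: [0.4244, 0.1871, 0.1722]
eef_rot: [0.0, 0.97, -0.243, 0.0]
wrist_force: [0.3, -0.5, 1.6]
opening: 0.999
grasp_force: 0.0
```

Request:
carry_out(plan="0 0 0 0 0 0; 0 0 0 0 0 0; 0 0 0 0 0 0; 0 0 0 0 0 0; 0 0 0 0 0 0; 0 0 0 0 0 0; 0 0 0 0 0 0; 0 0 0 0 0 0", claw=1)

```text
time_s: 4.2
eef_pos: [0.4242, 0.1878, 0.1719]
eef_rot: [0.0, 0.97, -0.243, 0.001]
wrist_force: [-1.8, -2.6, 5.5]
opening: 0.324
grasp_force: 58.6
```

The grip is at 27.5 mm opening with the tool pushed upward, so the pads are on the upper slope of the knob. I'll open, drop about 4 mm and grip again.

Request:
carry_out(plan="0 0 0 0 0 0; 0 0 0 0 0 0; 0 0 0 0 0 0; 0 0 0.05 0 0 0; 0 0 0.05 0 0 0; 0 0 0 0 0 0; 0 0 0 0 0 0; 0 0 0 0 0 0", claw=0)

```text
time_s: 4.87
eef_pos: [0.4244, 0.1883, 0.1695]
eef_rot: [-0.0, 0.97, -0.242, 0.001]
wrist_force: [-8.0, -2.0, 19.2]
opening: 0.502
grasp_force: 9.3
```

Request:
carry_out(plan="0 0 0 0 0 0; 0 0 0 0 0 0; 0 0 0 0 0 0; 0 0 0 0 0 0; 0 0 0 0 0 0; 0 0 0 0 0 0; 0 0 0 0 0 0; 0 0 0 0 0 0", claw=1)

```text
time_s: 5.53
eef_pos: [0.4252, 0.187, 0.1711]
eef_rot: [0.001, 0.97, -0.242, 0.002]
wrist_force: [-9.5, -8.1, 30.4]
opening: 0.327
grasp_force: 68.6
```

Request:
carry_out(plan="0 0 -0.05 0 0 0; 0 0 -0.05 0 0 0; 0 0 0 0 0 0; 0 0 -0.05 0 0 0; 0 0 -0.1 0 0 0; 0 0 -0.1 0 0 0; 0 0 0 0 0 0; 0 0 0 0 0 0")

```text
time_s: 6.2
eef_pos: [0.4239, 0.1885, 0.1815]
eef_rot: [-0.001, 0.97, -0.243, 0.0]
wrist_force: [-0.3, 0.6, -2.0]
opening: 0.329
grasp_force: 65.2
```

The lid is held: the force is -2 N, its weight, and the opening is steady. I'll raise it and check the trivet centre a second time from the earlier wrist image.

Request:
carry_out(plan="0 0 -0.2 0 0 0; 0 0 -0.4 0 0 0; 0 0 -0.5 0 0 0; 0 0 -0.5 0 0 0; 0 0 -0.5 0 0 0; 0 0 -0.4 0 0 0; 0 0 -0.3 0 0 0; 0 0 0 0 0 0")

```text
time_s: 6.87
eef_pos: [0.4251, 0.1885, 0.2964]
eef_rot: [-0.001, 0.97, -0.243, 0.002]
wrist_force: [0.4, 1.1, -2.4]
opening: 0.323
grasp_force: 65.2
```

Run:
```python
from h import *
from scipy.optimize import least_squares
for f,roi in(("wrist1",(0,125,400,600)),("scene0",(250,305,325,392))):
    c=dict(np.load(f"pics/{f}.npz")); hsv=cv2.cvtColor(c["pixels"],cv2.COLOR_RGB2HSV)
    m=((hsv[...,0]<20)&(hsv[...,1]>75)&(hsv[...,2]>130)).astype(np.uint8)
    z=np.zeros_like(m);a,b,l,r=roi;z[a:b,l:r]=m[a:b,l:r]
    if f=="wrist1":
        # drop wood: keep component at disc
        z=cv2.morphologyEx(z,cv2.MORPH_OPEN,np.ones((5,5)))
    n,lab,st,_=cv2.connectedComponentsWithStats(z)
    i=1+np.argmax(st[1:,4]); cs,_=cv2.findContours((lab==i).astype(np.uint8),cv2.RETR_EXTERNAL,cv2.CHAIN_APPROX_NONE)
    p=max(cs,key=len)[:,0]; p=p[(p[:,1]>3)&(p[:,1]<roi[1]-2)]
    P=np.array([ray(c,u,v,.009)[:2] for u,v in p])
    s=least_squares(lambda x:np.hypot(*(P-x[:2]).T)-x[2],[.43,-.23,.087],loss="soft_l1",f_scale=.002)
    print(f,st[i],s.x,np.abs(s.fun).mean())
```

```text
wrist1 [  416     0   152   111 13841] [ 0.43392771 -0.23960642  0.0855551 ] 0.0005798950978867237
scene0 [ 333  257   55   38 1687] [ 0.42945916 -0.23300773  0.08560014] 0.001174848436488692
```

Request:
carry_out(plan="0.15 0.26 0 0 0 0; 0.26 0.46 0 0 0 0; 0.37 0.65 0 0 0 0; 0.37 0.65 0 0 0 0; 0.37 0.65 0 0 0 0; 0.37 0.65 0 0 0 0; 0.37 0.65 0 0 0 0; 0.37 0.65 0 0 0 0")

```text
time_s: 7.53
eef_pos: [0.4289, -0.0256, 0.2922]
eef_rot: [-0.0, 0.97, -0.243, -0.001]
wrist_force: [0.8, -0.8, -1.7]
opening: 0.323
grasp_force: 64.7
```

Request:
carry_out(plan="0.37 0.65 0 0 0 0; 0.37 0.65 0 0 0 0; 0.37 0.65 0 0 0 0; 0.37 0.65 0 0 0 0; 0.37 0.65 0 0 0 0; 0.37 0.65 0 0 0 0; 0.26 0.46 0 0 0 0; 0.15 0.26 0 0 0 0")

```text
time_s: 8.2
eef_pos: [0.4348, -0.2391, 0.292]
eef_rot: [-0.0, 0.97, -0.244, -0.001]
wrist_force: [0.3, 0.2, -2.5]
opening: 0.32
grasp_force: 64.6
```

Run:
```python
from bench import ctrl
from h import *
for n in("wrist","scene"):
    c=ctrl.camera(n); cv2.imwrite(f"pics/{n}3.png",c["pixels"][:,:,::-1]); np.savez(f"pics/{n}3.npz",**c)
    print(n,proj(c,[.434,-.238,.009]))
o=ctrl.get_obs();print(o["q"],o["eef_pos"],o["eef_rot"],o["opening"])
```

```text
wrist [316.99330849 192.46808999]
scene [358.7250179  273.47681981]
[-7.40929981e-01 -4.57912876e-02  1.72390611e+00 -5.19028507e-06
  1.46543742e+00  1.32249995e+00] [ 0.43492767 -0.23821751  0.29212373] [-4.62827597e-04  9.69816687e-01 -2.43833207e-01 -8.63591484e-04] 0.32367045811944245
```

View pics/wrist3.png

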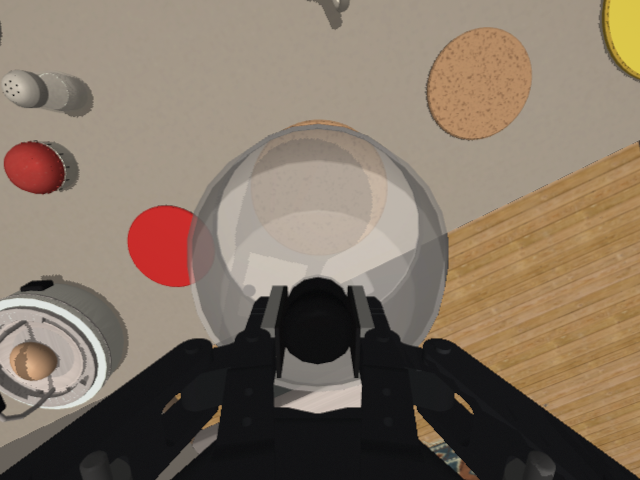

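The held lid is over the trivet, whose outline shows through it with edges at about u 250 and 386, and v 120 and 255. I'll compare those with the projected circle.

Run:
```python
from h import *
c=dict(np.load("pics/wrist3.npz")); im=c["pixels"].astype(int)
a=np.linspace(0,2*np.pi,720)
Q=np.array([proj(c,[.434+.0875*np.cos(t),-.238+.0875*np.sin(t),.009]) for t in a]);print(Q.min(0),Q.max(0))
Q2=np.array([proj(c,[.434+.0875*np.cos(t),-.238+.0875*np.sin(t),.0]) for t in a]);print(Q2.min(0),Q2.max(0))
sat=im[...,0]-im[...,2]
print("col",[(v,sat[v,318]) for v in list(range(112,130,1))+list(range(244,268,1))])
for v in(185,192):print("row",v,[(u,sat[v,u]) for u in list(range(242,260))+list(range(376,396))])
```

```text
[247.94621181 119.60755183] [386.05567167 256.61147913]
[249.30709607 119.71317737] [384.70815507 254.18573939]
col [(112, np.int64(28)), (113, np.int64(28)), (114, np.int64(27)), (115, np.int64(28)), (116, np.int64(28)), (117, np.int64(28)), (118, np.int64(28)), (119, np.int64(45)), (120, np.int64(65)), (121, np.int64(72)), (122, np.int64(77)), (123, np.int64(65)), (124, np.int64(20)), (125, np.int64(8)), (126, np.int64(8)), (127, np.int64(7)), (128, np.int64(8)), (129, np.int64(26)), (244, np.int64(25)), (245, np.int64(25)), (246, np.int64(26)), (247, np.int64(26)), (248, np.int64(27)), (249, np.int64(26)), (250, np.int64(27)), (251, np.int64(27)), (252, np.int64(26)), (253, np.int64(26)), (254, np.int64(25)), (255, np.int64(21)), (256, np.int64(18)), (257, np.int64(17)), (258, np.int64(17)), (259, np.int64(17)), (260, np.int64(17)), (261, np.int64(16)), (262, np.int64(16)), (263, np.int64(15)), (264, np.int64(16)), (265, np.int64(16)), (266, np.int64(15)), (267, np.int64(16))]
row 185 [(242, np.int64(19)), (243, np.int64(19)), (244, np.int64(18)), (245, np.int64(18)), (246, np.int
[... 808 characters left out ...]
4(15)), (247, np.int64(16)), (248, np.int64(14)), (249, np.int64(14)), (250, np.int64(17)), (251, np.int64(22)), (252, np.int64(24)), (253, np.int64(25)), (254, np.int64(26)), (255, np.int64(25)), (256, np.int64(25)), (257, np.int64(25)), (258, np.int64(25)), (259, np.int64(25)), (376, np.int64(35)), (377, np.int64(36)), (378, np.int64(36)), (379, np.int64(35)), (380, np.int64(36)), (381, np.int64(36)), (382, np.int64(37)), (383, np.int64(37)), (384, np.int64(37)), (385, np.int64(35)), (386, np.int64(31)), (387, np.int64(26)), (388, np.int64(18)), (389, np.int64(17)), (390, np.int64(18)), (391, np.int64(18)), (392, np.int64(18)), (393, np.int64(19)), (394, np.int64(18)), (395, np.int64(18))]
```

The trivet matches the prediction within about 2 mm. I'll shift 1.6 mm in tool y and lower the lid.

Request:
carry_out(plan="0 0.04 0.4 0 0 0; 0 0 0.6 0 0 0; 0 0 0.7 0 0 0; 0 0 0.7 0 0 0; 0 0 0.7 0 0 0; 0 0 0.5 0 0 0; 0 0 0.3 0 0 0; 0 0 0.1 0 0 0")

```text
time_s: 8.97
eef_pos: [0.4332, -0.2356, 0.1304]
eef_rot: [-0.002, 0.97, -0.242, -0.002]
wrist_force: [-0.2, -0.6, -1.8]
opening: 0.321
grasp_force: 64.7
```

Request:
carry_out(plan="0 0 0.05 0 0 0; 0 0 0.05 0 0 0; 0 0 0.05 0 0 0; 0 0 0.05 0 0 0; 0 0 0.05 0 0 0; 0 0 0 0 0 0; 0 0 0 0 0 0; 0 0 0 0 0 0")

```text
time_s: 9.63
eef_pos: [0.4347, -0.2386, 0.1235]
eef_rot: [0.0, 0.97, -0.243, 0.0]
wrist_force: [0.5, 0.2, -1.7]
opening: 0.332
grasp_force: 64.7
```

Request:
carry_out(plan="0 0 0.03 0 0 0; 0 0 0.02 0 0 0; 0 0 0.02 0 0 0; 0 0 0 0 0 0; 0 0 0 0 0 0; 0 0 0 0 0 0; 0 0 0 0 0 0; 0 0 0 0 0 0")

```text
time_s: 10.3
eef_pos: [0.4347, -0.2386, 0.1206]
eef_rot: [0.0, 0.97, -0.243, 0.0]
wrist_force: [-2.1, 0.0, 0.8]
opening: 0.321
grasp_force: 65.6
```

Contact: the lid's weight is off the tool. I'll open and rise straight up.

Request:
carry_out(plan="0 0 0 0 0 0; 0 0 0 0 0 0; 0 0 0 0 0 0; 0 0 0 0 0 0; 0 0 0 0 0 0; 0 0 0 0 0 0; 0 0 0 0 0 0; 0 0 -0.1 0 0 0", claw=-1)

```text
time_s: 10.97
eef_pos: [0.4342, -0.2381, 0.1239]
eef_rot: [-0.0, 0.97, -0.243, -0.001]
wrist_force: [0.6, 0.1, -0.6]
opening: 0.999
grasp_force: 0.0
```

Request:
carry_out(plan="0 0 -0.3 0 0 0; 0 0 -0.6 0 0 0; 0 0 -0.8 0 0 0; 0 0 -0.8 0 0 0; 0 0 -0.8 0 0 0; 0 0 -0.8 0 0 0; 0 0 -0.6 0 0 0; 0 0 0 0 0 0")

```text
time_s: 11.63
eef_pos: [0.4366, -0.2402, 0.3191]
eef_rot: [0.002, 0.97, -0.243, 0.005]
wrist_force: [-0.0, 0.2, 1.1]
opening: 0.998
grasp_force: 0.0
```

Run:
```python
from bench import ctrl
from h import *
n="scene";c=ctrl.camera(n); cv2.imwrite(f"pics/{n}4.png",c["pixels"][:,:,::-1]); np.savez(f"pics/{n}4.npz",**c)
w=ctrl.camera("wrist");np.savez("pics/wrist4.npz",**w)
a=cv2.resize(c["pixels"][220:420,250:430],None,fx=2.2,fy=2.2); b=cv2.resize(w["pixels"],(400,300)); b=np.vstack([b,np.zeros((a.shape[0]-300,400,3),np.uint8)])
cv2.imwrite("pics/both4.png",np.hstack([a,b])[:,:,::-1])
o=ctrl.get_obs();print(o["q"],o["eef_pos"],o["eef_rot"],o["opening"])
```

```text
[-7.41722557e-01 -6.11951784e-02  1.69581540e+00  2.07328542e-05
  1.50423134e+00  1.31922707e+00] [ 0.4350216  -0.23881014  0.31373994] [ 6.43943298e-04  9.70117655e-01 -2.42631112e-01  1.20989527e-03] 0.9974775334285112
```

View pics/both4.png

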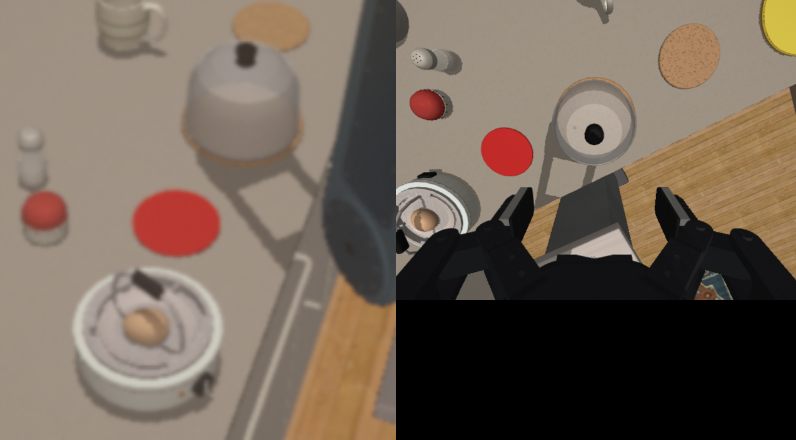

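The lid stands upright on the trivet, centred with cork visible all round. The cooker is open, with the egg at (147,326) in the crop and the black grip at (147,285). I'll go back over the cooker.

Request:
carry_out(plan="-0.19 -0.33 0 0 0 0; -0.38 -0.66 0 0 0 0; -0.38 -0.66 0 0 0 0; -0.38 -0.66 0 0 0 0; -0.38 -0.66 0 0 0 0; -0.38 -0.66 0 0 0 0; -0.38 -0.66 0 0 0 0; -0.38 -0.66 0 0 0 0")

```text
time_s: 12.4
eef_pos: [0.4257, -0.0078, 0.3107]
eef_rot: [-0.0, 0.97, -0.243, -0.002]
wrist_force: [1.0, -0.3, -0.2]
opening: 0.998
grasp_force: 0.0
```

Request:
carry_out(plan="-0.38 -0.66 0 0 0 0; -0.38 -0.66 0 0 0 0; -0.38 -0.66 0 0 0 0; -0.38 -0.66 0 0 0 0; -0.38 -0.66 0 0 0 0; -0.38 -0.66 0 0 0 0; -0.19 -0.33 0 0 0 0; 0 0 0 0 0 0")

```text
time_s: 13.07
eef_pos: [0.4188, 0.1907, 0.3106]
eef_rot: [0.0, 0.971, -0.241, -0.002]
wrist_force: [0.7, -0.5, -0.5]
opening: 0.999
grasp_force: 0.0
```

Request:
carry_out(plan="0 0 0.4 0 0 0; 0 0 0.5 0 0 0; 0 0 0.5 0 0 0; 0 0 0.3 0 0 0; 0 0 0 0 0 0; 0 0 0 0 0 0; 0 0 0 0 0 0; 0 0 0 0 0 0")

```text
time_s: 13.73
eef_pos: [0.4214, 0.1877, 0.2455]
eef_rot: [-0.0, 0.97, -0.243, 0.001]
wrist_force: [-0.9, -0.4, 0.3]
opening: 1.004
grasp_force: 0.0
```

Run:
```python
from bench import ctrl
from h import *
n="wrist";c=ctrl.camera(n); cv2.imwrite(f"pics/{n}5.png",c["pixels"][:,:,::-1]); np.savez(f"pics/{n}5.npz",**c)
o=ctrl.get_obs();print(o["q"],o["eef_pos"],o["eef_rot"],proj(c,[.424,.188,.142]))
k=(c["pixels"].max(2)<50)
for st,ce in blobs(k,100):
    l,t,w,h,a=st; pts=np.argwhere(k[t:t+h,l:l+w])[:,::-1]+[l,t]
    r=cv2.minAreaRect(pts.astype(np.float32)); bp=cv2.boxPoints(r); e=[ray(c,*p,.142) for p in bp]
    print(st,ce,ray(c,*ce,.139)[:2],r,[np.round(x[:2],4).tolist() for x in e])
```

```text
[ 1.60847314e-01 -9.60902607e-02  1.86512403e+00 -2.13046825e-05
  1.37076619e+00  2.22206151e+00] [0.4214912  0.18772022 0.24552709] [-3.44455873e-04  9.70086747e-01 -2.42756875e-01  8.27588198e-04] [315.70969526 233.44308644]
[620   0  20  59 124] [625.78225806  29.71774194] [ 0.45052787 -0.05305118] ((623.0390014648438, 31.0402889251709), (61.029296875, 14.80562686920166), 72.47443389892578) [[0.4708, -0.0433], [0.4691, -0.0516], [0.4305, -0.0548], [0.4322, -0.0461]]
[300 110  29   6 109] [313.55963303 112.3853211 ] [0.5012834  0.14829156] ((313.9566650390625, 112.46012878417969), (4.2463154792785645, 28.100614547729492), 87.61405944824219) [[0.5064, 0.1561], [0.498, 0.1389], [0.4956, 0.14], [0.504, 0.1573]]
[309 202  20  56 856] [318.34696262 229.79556075] [0.42480712 0.18528462] ((318.2622985839844, 229.88526916503906), (55.226802825927734, 15.934290885925293), 84.80557250976562) [[0.4475, 0.182], [0.443, 0.1711], [0.4025, 0.188], [0.4072, 0.1995]]
[    0   263   640   217 58065] [319.61787652 420.98234737] [0.25819532 0.27269427] ((319.5, 371.0), (216.0, 639.0), 90.0) [[0.5193, 0.4184], [0.2833, -0.024], [0.0463, 0.0252], [0.3456, 0.588]]
[587 339  53  67 856] [612.19392523 371.25116822] [0.18601369 0.01680796] ((613.0, 372.0), (66.0, 52.0), 90.0) [[0.2331, 0.0295], [0.2124, -0.0093], [0.1407, 0.0056], [0.163, 0.0473]]
[631 355   9  20 115] [635.94782609 364.24347826] [ 0.18371919 -0.00338106] ((635.0, 364.5), (19.0, 8.0), 90.0) [[0.1992, 0.0002], [0.1959, -0.0059], [0.1757, -0.0017], [0.179, 0.0045]]
```

View pics/wrist5.png

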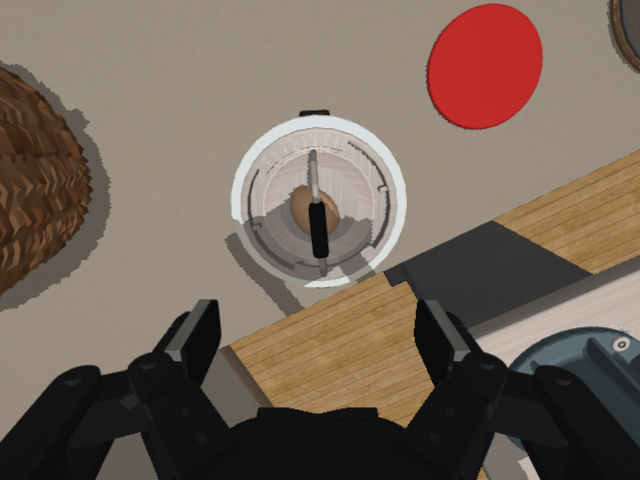

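The wrist view shows the grip at (318,230) nearly along the tool x axis, with the egg at about (312,210) under the bail and the open collar round it. The grip yaw is about -0.405, so the tool needs -0.085 rad about world clockwise removed, which is -0.85 about tool z. Then I'll go down 0.132 m.

Request:
carry_out(plan="0 0 0 0 0 -0.85; 0.08 0 0 0 0 0; 0 0 0.6 0 0 0; 0 0 0.7 0 0 0; 0 0 0.7 0 0 0; 0 0 0.6 0 0 0; 0 0 0.4 0 0 0; 0 0 0.2 0 0 0")

```text
time_s: 14.45
eef_pos: [0.4228, 0.1862, 0.1145]
eef_rot: [0.001, 0.979, -0.202, -0.001]
wrist_force: [-0.1, -0.6, -0.1]
opening: 1.002
grasp_force: 0.0
```

Request:
carry_out(plan="0 0 0.1 0 0 0; 0 0 0 0 0 0; 0 0 0 0 0 0; 0 0 0 0 0 0; 0 0 0 0 0 0; 0 0 0 0 0 0; 0 0 0 0 0 0; 0 0 0 0 0 0")

```text
time_s: 15.12
eef_pos: [0.4241, 0.1865, 0.1128]
eef_rot: [-0.0, 0.98, -0.201, 0.0]
wrist_force: [-1.0, 0.8, -0.2]
opening: 0.997
grasp_force: 0.0
```

Run:
```python
from bench import ctrl
from h import *
n="wrist";c=ctrl.camera(n); np.savez(f"pics/{n}6.npz",**c)
cv2.imwrite("pics/wrist6.png",c["pixels"][:,:,::-1])
o=ctrl.get_obs();print(o["q"],o["eef_pos"],o["eef_rot"],o["wrist_force"]);print(proj(c,o["eef_pos"]+[0,0,.0187]))
```

```text
[1.57334973e-01 7.97069092e-02 1.98356217e+00 1.31008450e-05
 1.07789383e+00 2.13333943e+00] [0.4239715  0.18653841 0.11271025] [-8.10837361e-05  9.79545261e-01 -2.01223842e-01  1.99071510e-04] [ 0.36493228 -0.23885669  1.12903025]
[317.75791195 326.17980695]
```

View pics/wrist6.png

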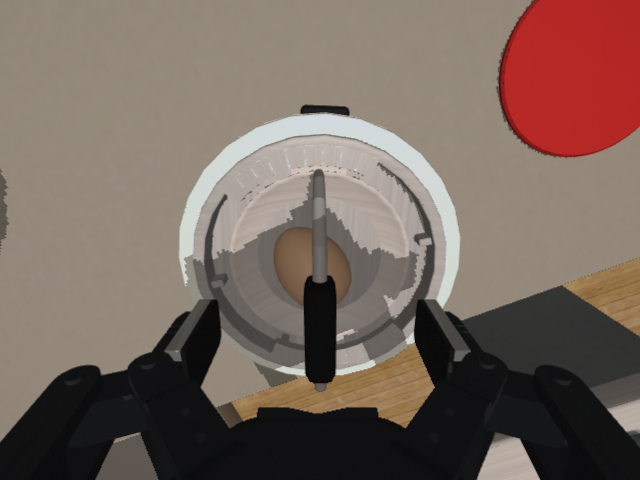

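The grip at (320,330) lies between the fingers, aligned and about 1 mm off the midline. I'll close.

Request:
carry_out(plan="0 0.03 0 0 0 0; 0 0 0 0 0 0; 0 0 0 0 0 0; 0 0 0 0 0 0; 0 0 0 0 0 0; 0 0 0 0 0 0; 0 0 0 0 0 0; 0 0 0 0 0 0", claw=1)

```text
time_s: 15.83
eef_pos: [0.4235, 0.1854, 0.1126]
eef_rot: [-0.0, 0.98, -0.201, 0.0]
wrist_force: [-0.8, 0.0, 1.6]
opening: 0.137
grasp_force: 59.9
```

Request:
carry_out(plan="0 0 0 0 0 0; 0 0 0 0 0 -0.15; 0 0 0 0 0 -0.3; 0 0 0 0 0 -0.3; 0 0 0 0 0 -0.3; 0 0 0 0 0 -0.3; 0 0 0 0 0 -0.3; 0 0 0 0 0 -0.3")

```text
time_s: 16.5
eef_pos: [0.4235, 0.1855, 0.1126]
eef_rot: [-0.0, 0.995, -0.104, 0.0]
wrist_force: [-0.5, 0.9, 1.5]
opening: 0.14
grasp_force: 60.0
```

Request:
carry_out(plan="0 0 0 0 0 -0.35; 0 0 0 0 0 -0.35; 0 0 0 0 0 -0.35; 0 0 0 0 0 -0.35; 0 0 0 0 0 -0.35; 0 0 0 0 0 -0.35; 0 0 0 0 0 -0.35; 0 0 0 0 0 -0.35")

```text
time_s: 17.17
eef_pos: [0.4234, 0.1855, 0.1126]
eef_rot: [-0.0, 0.999, 0.036, 0.0]
wrist_force: [0.1, 0.2, 0.7]
opening: 0.137
grasp_force: 60.0
```

Request:
carry_out(plan="0 0 0 0 0 -0.35; 0 0 0 0 0 -0.35; 0 0 0 0 0 -0.35; 0 0 0 0 0 -0.35; 0 0 0 0 0 -0.35; 0 0 0 0 0 -0.35; 0 0 0 0 0 -0.35; 0 0 0 0 0 -0.35")

```text
time_s: 17.83
eef_pos: [0.4234, 0.1854, 0.1126]
eef_rot: [-0.0, 0.985, 0.175, 0.0]
wrist_force: [0.2, -0.7, 1.4]
opening: 0.136
grasp_force: 60.0
```

Request:
carry_out(plan="0 0 0 0 0 -0.35; 0 0 0 0 0 -0.35; 0 0 0 0 0 -0.35; 0 0 0 0 0 -0.35; 0 0 0 0 0 -0.35; 0 0 0 0 0 -0.35; 0 0 0 0 0 -0.35; 0 0 0 0 0 -0.25")

```text
time_s: 18.5
eef_pos: [0.4235, 0.1855, 0.1126]
eef_rot: [-0.0, 0.952, 0.306, 0.0]
wrist_force: [-0.6, 0.5, 1.6]
opening: 0.14
grasp_force: 60.0
```

Request:
carry_out(plan="0 0 0 0 0 -0.35; 0 0 0 0 0 -0.35; 0 0 0 0 0 -0.35; 0 0 0 0 0 -0.35; 0 0 0 0 0 -0.35; 0 0 0 0 0 -0.35; 0 0 0 0 0 -0.3; 0 0 0 0 0 -0.3")

```text
time_s: 19.17
eef_pos: [0.4235, 0.1854, 0.1126]
eef_rot: [0.0, 0.902, 0.431, 0.0]
wrist_force: [0.7, 0.5, 1.5]
opening: 0.142
grasp_force: 60.0
```

Run:
```python
from bench import ctrl
from h import *
o=ctrl.get_obs();print(o["q"],2*np.arctan2(o["eef_rot"][2],o["eef_rot"][1]),o["wrist_force"],o["torque"])
c=ctrl.camera("wrist"); np.savez("pics/wrist7.npz",**c);cv2.imwrite("pics/wrist7.png",c["pixels"][:,:,::-1])
```

```text
[1.54999686e-01 7.80869013e-02 1.98563218e+00 1.19645107e-05
 1.07774109e+00 8.34000969e-01] 0.8917893811904616 [0.68729549 0.49917902 1.54664101] [-0.05412494  0.04379068 -0.03364136]
```

View pics/wrist7.png

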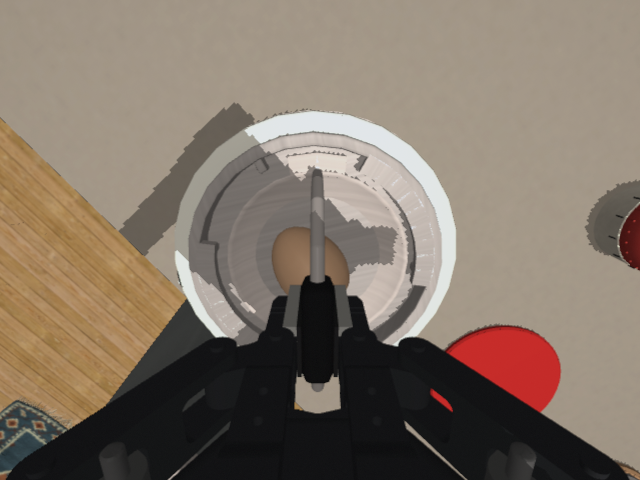

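The wrist view shows the egg still in the middle at (310,255) and the lug at the top between the tab ends, at u 265 to 362. I'll turn the last 0.1 rad toward the stop.

Request:
carry_out(plan="0 0 0 0 0 -0.2; 0 0 0 0 0 -0.2; 0 0 0 0 0 -0.2; 0 0 0 0 0 -0.2; 0 0 0 0 0 -0.15; 0 0 0 0 0 0; 0 0 0 0 0 0; 0 0 0 0 0 0")

```text
time_s: 19.88
eef_pos: [0.4234, 0.1854, 0.1126]
eef_rot: [0.0, 0.881, 0.473, 0.0]
wrist_force: [0.8, -0.8, 3.3]
opening: 0.143
grasp_force: 60.1
```

Run:
```python
from bench import ctrl
from h import *
o=ctrl.get_obs();print(o["q"],2*np.arctan2(o["eef_rot"][2],o["eef_rot"][1]),o["wrist_force"],o["torque"])
```

```text
[ 1.55070341e-01  7.80931321e-02  1.98568914e+00 -3.70246936e-05
  1.07766246e+00  7.41115516e-01] 0.9847686771501786 [ 0.7816422  -0.79740899  3.27713904] [ 0.01725208 -0.0386794   0.07674623]
```

Request:
carry_out(plan="0 0 -0.02 0 0 0; 0 0 -0.03 0 0 0; 0 0 -0.05 0 0 0; 0 0 -0.05 0 0 0; 0 0 -0.05 0 0 0; 0 0 -0.05 0 0 0; 0 0 -0.05 0 0 0; 0 0 -0.03 0 0 0")

```text
time_s: 20.55
eef_pos: [0.4235, 0.1854, 0.126]
eef_rot: [0.0, 0.881, 0.473, 0.0]
wrist_force: [-0.8, 1.1, -3.1]
opening: 0.143
grasp_force: 59.4
```

The force is about -3 N, the weight of the tray and egg, so it is clear of the tabs. I'll carry on up.

Request:
carry_out(plan="0 0 -0.05 0 0 0; 0 0 -0.08 0 0 0; 0 0 -0.12 0 0 0; 0 0 -0.15 0 0 0; 0 0 -0.16 0 0 0; 0 0 -0.16 0 0 0; 0 0 -0.16 0 0 0; 0 0 -0.16 0 0 0")

```text
time_s: 21.22
eef_pos: [0.4235, 0.1854, 0.1682]
eef_rot: [0.0, 0.881, 0.473, 0.0]
wrist_force: [-0.5, 0.2, -2.4]
opening: 0.146
grasp_force: 59.4
```

Request:
carry_out(plan="0 0 -0.16 0 0 0; 0 0 -0.16 0 0 0; 0 0 -0.16 0 0 0; 0 0 -0.16 0 0 0; 0 0 -0.15 0 0 0; 0 0 -0.12 0 0 0; 0 0 -0.08 0 0 0; 0 0 -0.05 0 0 0")

```text
time_s: 21.88
eef_pos: [0.4236, 0.1854, 0.2094]
eef_rot: [0.0, 0.881, 0.473, 0.0]
wrist_force: [0.1, 0.1, -2.6]
opening: 0.145
grasp_force: 59.4
```

Request:
carry_out(plan="0 0 -0.03 0 0 0; 0 0 0 0 0 0; 0 0 0 0 0 0; 0 0 0 0 0 0; 0 0 0 0 0 0; 0 0 0 0 0 0; 0 0 0 0 0 0; 0 0 0 0 0 0")

```text
time_s: 22.55
eef_pos: [0.4233, 0.1854, 0.21]
eef_rot: [-0.0, 0.881, 0.473, -0.0]
wrist_force: [0.5, -0.1, -3.4]
opening: 0.143
grasp_force: 59.4
```

Run:
```python
from bench import ctrl
from h import *
o=ctrl.get_obs();print(o["eef_pos"],o["eef_rot"],o["wrist_force"],o["torque"])
w=ctrl.camera("wrist");p=dict(np.load("pics/wrist7.npz"))
def egg(c):
    h=cv2.cvtColor(c["pixels"],cv2.COLOR_RGB2HSV);m=(h[...,0]>4)&(h[...,0]<16)&(h[...,1]>80)
    m[:200]=0;m[320:]=0;m[:,250:380]&=True;m[:,:250]=0;m[:,380:]=0
    return blobs(m,100)
print(egg(p));print(egg(w))
```

```text
[0.4233254  0.18540025 0.20998944] [-3.10132733e-05  8.81195537e-01  4.72751961e-01 -9.09754176e-05] [ 0.52051067 -0.08885974 -3.42318045] [-0.02496036 -0.03470133  0.0002284 ]
[(array([ 272,  227,   38,   67, 1960], dtype=int32), array([291.60408163, 256.59642857])), (array([325, 237,  24,  50, 821], dtype=int32), array([335.15956151, 264.20706456]))]
[(array([ 272,  227,   38,   67, 1956], dtype=int32), array([291.59867076, 256.56237219])), (array([325, 237,  24,  50, 815], dtype=int32), array([335.10797546, 264.20736196]))]
```

The egg has not moved in the wrist view, the tray is level, and it is 97 mm up and steady. I'll hand in.

```bash
python3 -c "
from bench import ctrl
print(ctrl.hand_in())"
```

```text
the job is handed in; nothing more can be done
None
```

I handed the job in: the lid stands upright on the larger cork trivet, and the arm is holding the tray level and steady about 10 cm (97 mm) above where it sat in the cooker, after turning it about 1.39 rad anticlockwise (just short of the stop), with the egg still in the middle.

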